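Take the order tablet out of its charging slot and prop it on the stand

TASK

Service is about to start: slide the big order tablet straight up out of its slot in the charging dock and set it on the tablet stand, centred on the ledge and leaning back against the backrest with its screen facing out. Its face is glass: keep the grip light (about 40 N at the most) and set it down rather than letting it drop. Leave the two small handhelds in their slots and everything else on the bench where it stands.

Things in the scene. Friction and masses are not known exactly. Their poses are not given: they have to be found in the camera images.
- tablet: The order tablet: a slab 9 mm thick (x), 205 wide (y), 135 tall (z), 0.3 to 0.47 kg, standing on its long lower edge in a dock slot. Origin: centre of the lower edge; z up to the upper edge; -x is the screen side (black glass, three pale cards), +x the grey back. Pinch it by the middle of the upper edge. It may lean a little in its slot. The glass bears 40 N of grip per finger.
- handheld_a: A small handheld order terminal, 9 thick (x) x 158 wide (y) x 85 tall (z), dark screen towards -x, standing in another slot of the dock; origin: centre of its lower edge. To be left there. Its upper edge is 50 lower than the tablet's.
- handheld_b: A second handheld, the same as handheld_a, in the remaining slot. To be left there.
- dock: The charging dock, fixed to the bench: black base 180 (x) x 240 (y) x 20 mm tall with three parallel grey slots, 13 wide, 225 long (y), 55 deep, at x = -55, 0, 55. Origin: centre of the underside. Slot floors at z = 20, tops of the slot walls at z = 75 (the tablet stands up to z = 155, the handhelds to 105). Any device may stand in any slot, screen to the dock's -x.
- stand: The tablet stand, fixed to the bench: bent steel sheet; foot 150 mm wide (y), from x = -63 to 107; flat backrest 150 wide, leaning back 20 degrees (its top towards +x); a ledge square to the backrest with a small lip. Its front is -x. Origin: on the underside of the foot.
- stand_seat (a point): Inner corner of the stand, middle of its width, where backrest and ledge meet: at (-35, 0, 40) mm in the stand's frame. The tablet's rear lower edge belongs here. From it the ledge runs 22 mm forward, square to the backrest, to a lip 10 mm high; the backrest rises 80 mm up its slope. Axes as the stand's (not tilted).
- stand_rest (a point): A point on the front face of the backrest, middle of its width, 60 up the slope from stand_seat. Axes as the stand's.
- pepper_mill: A turned wooden pepper mill, 56 across, 191 tall, standing upright farther back; origin under its centre. To be left alone.
- dredger: A grey flour dredger with a handle, 74 x 109 x 104 tall, standing farther back; origin under its middle. To be left alone.
- timer: A white wind-up kitchen timer, 68 across, 65 tall, on the bench between the dock and the stand; origin under its centre. To be left alone.
There are look-alikes about, which are no part of the job. Leave any orange look-alike of the tablet alone.

How it is judged:
By the outcome, as a careful person would: the job done as asked, in the order asked, and still so for the second after the job is handed in, with the robot touching nothing.
It also fails if it takes over 48 s, if anything falls off the work surface, if the arm or the gripper's body presses on something with over 40 N, if the wrist force passes 120 N, or if a joint passes its speed limit or range.

ROBOT

A 6-joint arm with a two-finger parallel gripper is mounted at the origin on a cart in front of the work surface, level with it; the furniture and walls round the work are solid. World frame = base frame: x ahead of the robot, y to its left, z up, the work surface at z = 0. Lengths are in m, angles in rad, forces in N, time in s.
With the tool pointing down it reaches from about 0.275 to 0.725 m from the base axis. Payload 15.9 kg.
Tool frame: the origin (TCP) lies between the finger pads; the fingertips stand 19 mm ahead of it and the grasp point (between the pads) is the TCP; z points along the fingers, y is the line along which they close (so a half turn about z gives the same grasp; the last joint's range is limited). The gripper opens to 85 mm and grips with 20 to 120 N. Pads are 22 mm wide; open, the fingers measure 114 mm over their backs; the gripper's body (76 mm by 85 mm) begins 54 mm behind the grasp point. The pads swing forward as they close: fully open they stand 13 mm farther back than shut.
Start: joints at [0, 0.213, -0.034, 1.323, 0, 1.571], TCP at [0.5, -0, 0.25] pointing down, gripper open.
Joint ranges: [-2.98, 2.98], [-0.74, 1.72], [-1.14, 1.35], [-2.1, 2.04], [-1.57, 1.44], [-3.14, 3.14]. Speed limits (rad/s): [1.89, 1.89, 2.39, 2.57, 3.14, 3.14].

INTERFACE

Orientations are given as a unit quaternion [x, y, z, w].
In Python, from station import r gives the robot as it stands.
- The arm moves only by the shell command python3 -m handwheel 'ROWS' [OPENING]. ROWS is JSON, a list of rows, each a list of 2 entries, a list of its own where there are three numbers: the shift along the world's x, y, z in units of 25 mm (1.0 is 25 mm), then the turn, a rotation vector about the world's x, y, z in units of 6 degrees (1.0 is 6 degrees). A call has 1 to 20 rows; each row is the pose to reach, as a shift and turn from the pose commanded when the call began; what a row does not reach only later rows make up. A row lasts 1/12 s, in which the tool goes at most 41.7 mm and 7.16 degrees, less where a joint would pass 70% of its speed; a pose out of reach is approached as far as the arm can. A call with a gripper value outside its range is refused whole. OPENING is the finger opening in mm, from 0 to 85.4, set as the call begins (- or left out, the last holds). The fingers move at their own pace and stop on an object; the grip force is fixed at half the most. Time passes only in rows, so rows that repeat a pose let the fingers close. It gives the time, the measured TCP pose, the force, the opening and the grip force at its end, in the units of the state.
- r.sense(): the state, without advancing time (a new reading comes with each control period).
- r.get_image(name): name is "scene" or "side" or "wrist"; returns the picture (480x640x3 uint8, red, green, blue); there is no depth.
- r.calibration(name): a dict with "mtx" (3x3 intrinsics, pixels), "k1" (the pictures are not rectified: a ray, as slopes to the right and down, at radius r is drawn at 1 + k1 r^2 times it, then the intrinsics apply), "world_to_cam" (4x4, takes a point from world to camera coordinates). Camera axes: x right, y down, z forward; pixel columns grow to the right and rows downward; lengths in m; the calibration is good to about 2 mm. A picture is of the moment at which its call begins: read the wrist's pose just before it. calibration takes no time and is no camera call; for the wrist camera it gives the pose at the moment of the call.
- r.close_job(): hands the job in; it is judged then, once.
The state is a dict: "time_s": time; "joint_pos": joint angles; "qd": joint speeds; "joint_torque": joint torques, N m; "ee_pos": TCP position; "tool_rot": TCP orientation; "contact_force": force on the tool from outside, world axes, zero at the start; "torque": the same for the moment, N m; "finger_gap": opening from 0.0 (shut) to 1.0 (fully open); "grasp_force": force on a finger pad.
Only numpy, scipy, OpenCV 4.12 (cv2) and the standard library are available. Lean on these libraries where they do the work, as an engineer would, in place of code of your own. Each camera call takes 0.05 s, during which the arm holds its last target. There are 200 camera calls.

## Working session

There is one attempt and no reset: what is moved stays moved. The work goes in short steps, Python scripts to look and compute and a shell command to move; the robot and the scene stay as the last step left them, time stands still between calls to the robot, and variables do not carry over. Pictures are saved under pics/ and viewed, at most 13 in all, crops included, and the job is handed in when it is done.

```bash
mkdir -p pics
cat > h.py <<'E'
import numpy as np, cv2
from station import r
def cam(n):
    c=r.calibration(n); return np.array(c["mtx"]),c["k1"],np.array(c["world_to_cam"])
def ray(n,u,v,C=None):
    K,k1,T=C or cam(n)
    d=cv2.undistortPoints(np.array([[[u,v]]],float),K,np.array([k1,0,0,0.]))[0,0]
    R=T[:3,:3]; o=-R.T@T[:3,3]; return o,R.T@np.array([d[0],d[1],1])
def onz(n,u,v,z,C=None):
    o,d=ray(n,u,v,C); return o+d*(z-o[2])/d[2]
def proj(n,P,C=None):
    K,k1,T=C or cam(n); 
    return cv2.projectPoints(np.array(P,float).reshape(-1,1,3),cv2.Rodrigues(T[:3,:3])[0],T[:3,3],K,np.array([k1,0,0,0.]))[0][:,0]
def snap(n,f,crop=None,s=1):
    im=r.get_image(n)[:,:,::-1].copy()
    cv2.imwrite(f"pics/{f}_raw.png",im)
    if crop: x0,y0,x1,y1=crop; im=cv2.resize(im[y0:y1,x0:x1],None,fx=s,fy=s,interpolation=cv2.INTER_CUBIC)
    cv2.imwrite(f"pics/{f}.png",im)
E
python3 - <<'E'
from h import *
snap("scene","s1"); snap("side","d1")
for n in("scene","side"):
    K,k,T=cam(n); print(n,K[0,0],k,-T[:3,:3].T@T[:3,3],T[2,:3])
print(r.sense())
E
```

```text
scene 516.5132668176788 -0.09597053046275963 [-0.32128089 -0.800658    0.92365711] [ 0.65596906  0.47870175 -0.58356596]
side 529.0977525479227 -0.1478691105640817 [ 0.59359748 -1.25315682  0.62561945] [ 0.03460261  0.91359784 -0.40514399]
{'time_s': 0.1, 'joint_pos': array([ 2.00625956e-05,  2.13318670e-01, -3.49634288e-02,  1.32350609e+00,
        1.92080904e-05,  1.57077639e+00]), 'qd': array([-0.00072087, -0.00171105,  0.00098874, -0.00113683,  0.00122662,
        0.00069146]), 'joint_torque': array([ 1.52238292e-03, -6.87242889e+01,  4.87808239e+01,  1.21537212e-02,
        1.43833854e-04,  5.94535322e-06]), 'ee_pos': array([4.99721668e-01, 1.57228333e-05, 2.49872848e-01]), 'tool_rot': array([ 7.07092556e-01,  7.07120832e-01, -3.43886363e-04, -3.57468488e-04]), 'contact_force': array([0.01538381, 0.99934887, 0.44701608]), 'torque': array([-0.03509662,  0.0028393 ,  0.04018594]), 'grasp_force': 0.0, 'finger_gap': 0.999032965714258}
```

View pics/s1.png

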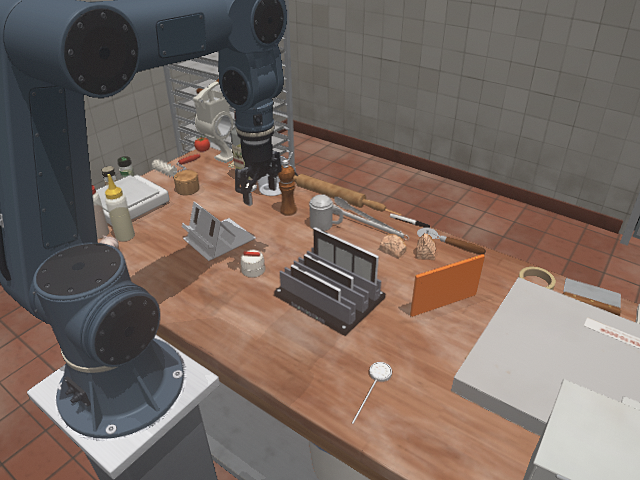

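View pics/d1.png

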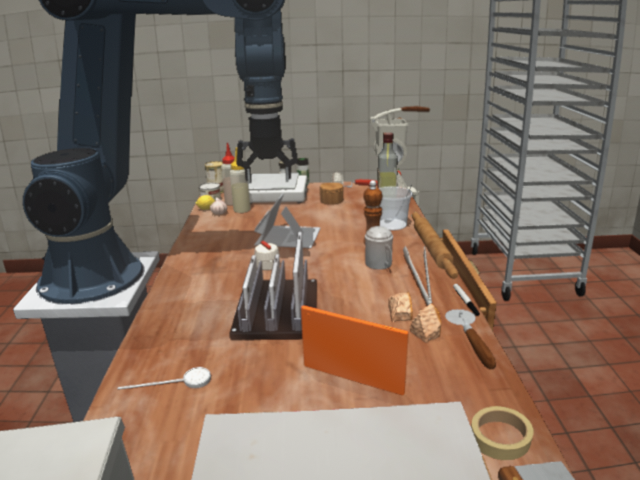

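In the scene view, the tablet is the black slab with three pale cards in the far dock slot (345,255). The orange slab at (447,283) is the look-alike, and the two lower slabs (330,285) and (345,268) are the handhelds. The tablet stands tallest and has the cards, so it fits the description. I'll confirm it in enlarged crops.

Run:
```python
import cv2
a=cv2.imread("pics/s1_raw.png"); b=cv2.imread("pics/d1_raw.png")
def g(im,x0,y0,x1,y1,s,f): cv2.imwrite(f"pics/{f}.png",cv2.resize(im[y0:y1,x0:x1],None,fx=s,fy=s,interpolation=cv2.INTER_CUBIC))
g(a,265,215,395,335,5-0,"s1dock"); g(a,170,190,290,280,6,"s1stand")
```

```text
(no output)
```

View pics/s1dock.png

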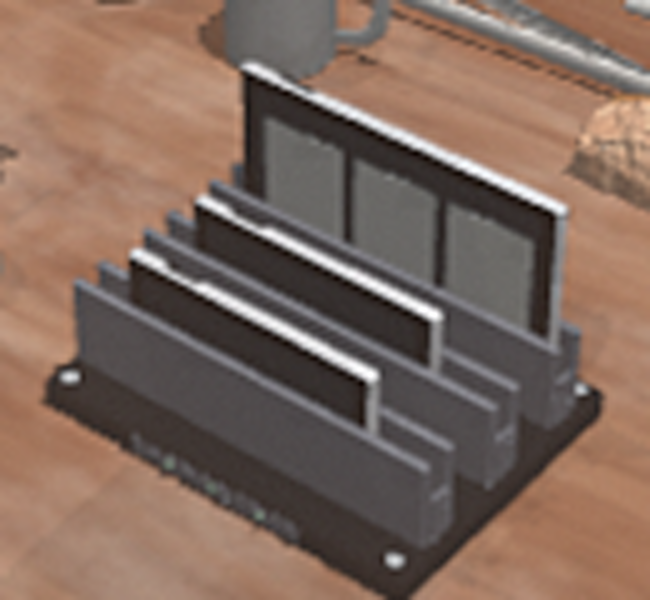

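View pics/s1stand.png

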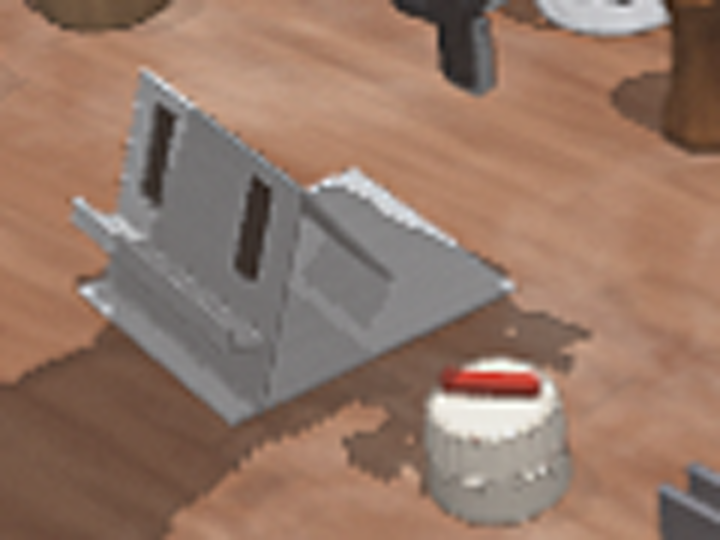

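Confirmed: the tall slab with three pale cards, top edge crop (243,67)–(568,208), is the tablet in the far slot. The stand's foot corners (80,290), (235,422), (513,287), (352,170) and backrest top (143,70)–(303,193) are clear.

```bash
cat > fit.py <<'E'
from h import *
from scipy.optimize import least_squares
def fit(n,model,pix,x0,C=None):
    M=np.array(model)/1000.
    def f(p):
        c,s=np.cos(p[2]),np.sin(p[2])
        W=np.c_[p[0]+c*M[:,0]-s*M[:,1],p[1]+s*M[:,0]+c*M[:,1],M[:,2]]
        return (proj(n,W,C)-pix).ravel()
    q=least_squares(f,x0); return q.x,np.round(q.fun.reshape(-1,2),1)
E
python3 - <<'E'
from fit import *
def px(l,s,x0,y0): return (np.array(l,float)+.5)/s-.5+[x0,y0]
D=px([(45,397),(405,600),(604,398),(247,65),(561,211)],5,265,215)
md=[(-90,120,20),(-90,-120,20),(90,-120,20),(55,102.5,155),(55,-102.5,155)]
print(fit("scene",md[:3],D[:3],[.5,-.3,0])); print(fit("scene",md,D,[.5,-.3,0]))
S=px([(80,290),(235,423),(515,287),(352,170),(143,70),(303,193)],6,170,190)
ms=[(-63,75,2),(-63,-75,2),(107,-75,2),(107,75,2),(-7.6,75,115.2),(-7.6,-75,115.2)]
print(fit("scene",ms[:4],S[:4],[.5,.2,0])); print(fit("scene",ms,S,[.5,.2,0]))
a=onz("scene",*D[3],.155);b=onz("scene",*D[4],.155);print(a,b,np.linalg.norm(a-b),(a+b)/2,np.degrees(np.arctan2(*(a-b)[:2])))
t=px([(500,355),(500,450)],6,170,190); print([onz("scene",*p,.065) for p in t])
print([onz("scene",*p,.19) for p in [(287,168)]],[onz("scene",*p,.1) for p in [(320,198)]])
E
```

```text
(array([ 0.50373399, -0.21472887, -0.03251339]), array([[-1.7, -0.6],
       [ 0.5, -0.2],
       [ 1.1,  0.4]]))
(array([ 0.50612575, -0.21512153, -0.04635078]), array([[-0.9, -1.5],
       [ 0.4, -0.5],
       [ 1.8,  0.5],
       [-1.7,  0.4],
       [ 0.4,  0.9]]))
(array([ 0.51013647,  0.2270869 , -0.20113716]), array([[-0.3,  0.2],
       [-0.2,  0.1],
       [ 0.3, -0.2],
       [ 0.2, -0.3]]))
(array([ 0.50922998,  0.22559893, -0.20283759]), array([[-0.1,  0.5],
       [-0.1,  0.5],
       [ 0.4,  0.2],
       [ 0.4, -0. ],
       [-0.5, -0.5],
       [-0. , -0.8]]))
[ 0.56982396 -0.11784286  0.155     ] [ 0.55882314 -0.31749287  0.155     ] 0.19995285913822516 [ 0.56432355 -0.21766786  0.155     ] 3.1538396422591637
[array([0.49133772, 0.03747423, 0.065     ]), array([ 0.43876093, -0.01051594,  0.065     ])]
[array([0.73629197, 0.108837  , 0.19      ])] [array([0.7732169 , 0.01289936, 0.1       ])]
```

```bash
python3 -m handwheel '[[[0.5,-1.5,0.5],[0,0,0]],[[1,-3,1],[0,0,-0.1]],[[1.5,-4.5,1.5],[0,0,-0.2]],[[2,-6,2],[0,0,-0.3]],[[2.3,-7.5,2],[0,0,-0.4]],[[2.5,-8.4,2],[0,0,-0.5]],[[2.5,-8.7,2],[0,0,-0.5]],[[2.5,-8.7,2],[0,0,-0.5]],[[2.5,-8.7,2],[0,0,-0.5]],[[2.5,-8.7,2],[0,0,-0.5]]]' 60
python3 - <<'E'
from h import *
C=cam("wrist"); snap("wrist","w1"); snap("side","d2"); snap("scene","s2")
K,k,T=C; print(-T[:3,:3].T@T[:3,3],T[:3,:3])
s=r.sense();print(s['ee_pos'],s['tool_rot'],s['finger_gap'],s['time_s'])
import pickle; pickle.dump(C,open("w1.pkl","wb"))
b=cv2.imread("pics/d2_raw.png")[215:345,220:340]
cv2.imwrite("pics/x.png",np.hstack([cv2.resize(cv2.imread("pics/w1_raw.png"),(800,600))]))
E
```

```text
time_s: 0.93
ee_pos: [0.5624, -0.2163, 0.3004]
tool_rot: [0.725, 0.689, 0.0, -0.0]
contact_force: [-0.5, -0.4, -0.9]
finger_gap: 0.699
grasp_force: 0.0
[ 0.56609872 -0.14729536  0.42428336] [[ 9.98718930e-01 -5.06013529e-02 -5.04137633e-05]
 [-4.86524997e-02 -9.60527295e-01  2.73898247e-01]
 [-1.39080457e-02 -2.73544911e-01 -9.61758674e-01]]
[ 0.56249364 -0.21633059  0.30065579] [7.24859326e-01 6.88896893e-01 1.14743661e-04 1.24989689e-04] 0.7004266334429224 1.0833
```

View pics/x.png

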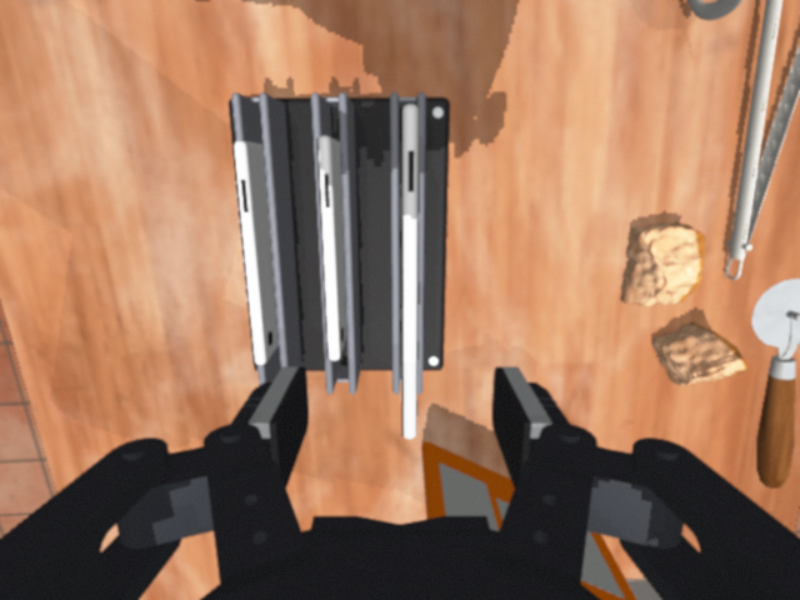

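Wrist view: the tablet's upper edge runs (410,103)→(409,438) in the far slot, square between the fingers. The handhelds stand at x≈245 and 330, and the orange slab is at (450,470).

Run:
```python
from fit import *
import pickle; C=pickle.load(open("w1.pkl","rb"))
q=lambda u,v:((u+.5)/1.25-.5,(v+.5)/1.25-.5)
a=onz("wrist",*q(410.5,103),.155,C); b=onz("wrist",*q(409.5,438),.155,C)
print(a,b,np.linalg.norm(a-b),(a+b)/2,np.degrees(np.arctan2(*(a-b)[:2])))
w=[onz("wrist",*q(u,v),.075,C) for u,v in((395,96),(421,96),(397,391),(421,391),(235,96))]
print(np.round(w,4))
P=np.array([q(231,98),q(447,98),q(441,370)])
print(fit("wrist",[(-90,120,20),(90,120,20),(90,-120,20)],P,[.5,-.2,0],C))
# stand + check tool-x offset of edge
K,k,T=C
s=r.sense();from scipy.spatial.transform import Rotation as Ro
R=Ro.from_quat(s['tool_rot']).as_matrix();print(R)
print("edge mid in tool",R.T@((a+b)/2-s['ee_pos']))
```

```text
[ 0.57352933 -0.11322553  0.155     ] [ 0.56387551 -0.31611615  0.155     ] 0.20312017022094653 [ 0.56870242 -0.21467084  0.155     ] 2.724156398003887
[[ 0.5652 -0.0981  0.075 ]
 [ 0.5832 -0.099   0.075 ]
 [ 0.5549 -0.322   0.075 ]
 [ 0.5746 -0.323   0.075 ]
 [ 0.4549 -0.0927  0.075 ]]
(array([ 0.51352772, -0.20883179, -0.05259581]), array([[-4.2, -1. ],
       [ 3.1, -0.4],
       [ 1.3,  2.7]]))
[[ 5.08421164e-02  9.98706646e-01  3.38556043e-04]
 [ 9.98706703e-01 -5.08421115e-02 -2.31067805e-05]
 [-5.86399122e-06  3.39292987e-04 -9.99999942e-01]]
edge mid in tool [0.00197413 0.00606695 0.14565785]
```

```bash
python3 -m handwheel '[[[0.25,0.06,-1],[0,0,0]],[[0.25,0.06,-2.3],[0,0,0]],[[0.25,0.06,-3.6],[0,0,0]],[[0.25,0.06,-4.8],[0,0,0]],[[0.25,0.06,-5.7],[0,0,0]],[[0.25,0.06,-6.1],[0,0,0]],[[0.25,0.06,-6.3],[0,0,0]],[[0.25,0.06,-6.3],[0,0,0]],[[0.25,0.06,-6.3],[0,0,0]]]' 60
python3 -m handwheel '[[[0,0,0],[0,0,0]],[[0,0,0],[0,0,0]],[[0,0,0],[0,0,0]],[[0,0,0],[0,0,0]],[[0,0,0],[0,0,0]],[[0,0,0],[0,0,0]],[[0,0,0],[0,0,0]],[[0,0,0],[0,0,0]]]' 14
python3 - <<'E'
from h import *
C=cam("wrist"); snap("wrist","w2",(200,100,440,340),2.5)
E
```

```text
time_s: 1.83
ee_pos: [0.5694, -0.216, 0.1442]
tool_rot: [0.725, 0.688, 0.0, 0.001]
contact_force: [-0.0, 0.9, 0.4]
finger_gap: 0.703
grasp_force: 0.0
time_s: 2.5
ee_pos: [0.5687, -0.216, 0.1428]
tool_rot: [0.725, 0.688, -0.0, -0.0]
contact_force: [0.2, -0.4, 0.2]
finger_gap: 0.163
grasp_force: 0.0
```

View pics/w2.png

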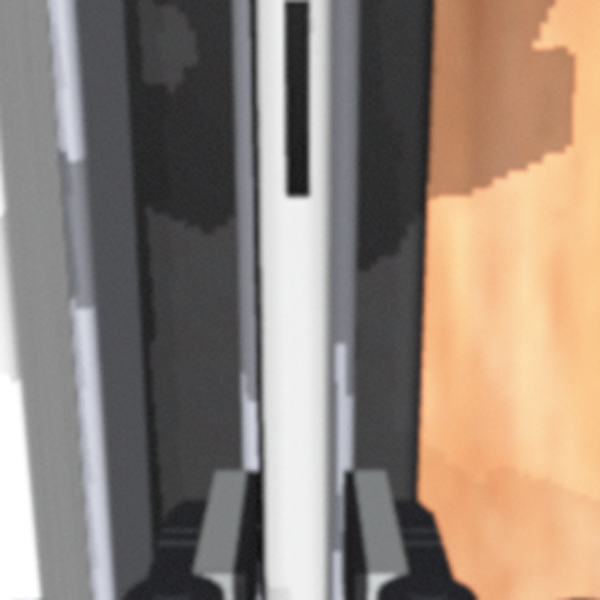

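The pads (inner faces at about 258 and 345) straddle the slab (263–328), which sits about 0.8 mm towards −x of centre. I'll shift and close gently.

```bash
python3 -m handwheel '[[[-0.03,0,0],[0,0,0]],[[-0.03,0,0],[0,0,0]],[[-0.03,0,0],[0,0,0]],[[-0.03,0,0],[0,0,0]]]' 9
python3 -m handwheel '[[[0,0,0],[0,0,0]],[[0,0,0],[0,0,0]],[[0,0,0],[0,0,0]]]' 8
```

```text
time_s: 2.88
ee_pos: [0.568, -0.216, 0.1428]
tool_rot: [0.725, 0.688, -0.0, -0.0]
contact_force: [1.4, -0.9, -1.4]
finger_gap: 0.107
grasp_force: 1.6
time_s: 3.13
ee_pos: [0.568, -0.216, 0.1428]
tool_rot: [0.725, 0.688, 0.0, 0.0]
contact_force: [-0.1, -0.4, -0.8]
finger_gap: 0.099
grasp_force: 27.7
```

```bash
python3 -m handwheel '[[[0,0,0.2],[0,0,0]],[[0,0,0.5],[0,0,0]],[[0,0,0.9],[0,0,0]],[[0,0,1.2],[0,0,0]],[[0,0,1.2],[0,0,0]]]'
python3 -m handwheel '[[[0,0,0.4],[0,0,0]],[[0,0,0.9],[0,0,0]],[[0,0,1.4],[0,0,0]],[[0,0,1.9],[0,0,0]],[[0,0,2.4],[0,0,0]],[[0,0,2.8],[0,0,0]],[[0,0,3.2],[0,0,0]],[[0,0,3.5],[0,0,0]],[[0,0,3.6],[0,0,0]],[[0,0,3.6],[0,0,0]],[[0,0,3.6],[0,0,0]]]'
python3 - <<'E'
from h import *
import pickle
s=r.sense(); C=cam("wrist"); snap("wrist","w3"); pickle.dump((C,s),open("w3.pkl","wb")); snap("side","d3",(180,120,340,240),3.5); snap("scene","s3",(230,110,410,340),2.4)
cv2.imwrite("pics/w3s.png",np.vstack([np.hstack([cv2.imread("pics/w3_raw.png")[:,150:480]])]))
a=cv2.imread("pics/s3.png");b=cv2.imread("pics/w3s.png");h=max(a.shape[0],480)
p=lambda m:cv2.copyMakeBorder(m,0,h-m.shape[0],0,0,cv2.BORDER_CONSTANT)
m=np.hstack([p(b),p(a)]);print(m.shape);cv2.imwrite("pics/m3.png",m)
E
```

```text
time_s: 3.55
ee_pos: [0.5689, -0.2164, 0.1752]
tool_rot: [0.725, 0.688, 0.001, 0.001]
contact_force: [0.6, -0.5, -3.3]
finger_gap: 0.102
grasp_force: 27.5
time_s: 4.47
ee_pos: [0.5679, -0.216, 0.2624]
tool_rot: [0.725, 0.688, -0.0, -0.0]
contact_force: [-0.1, -0.3, -3.1]
finger_gap: 0.1
grasp_force: 27.6
(552, 762, 3)
```

View pics/m3.png

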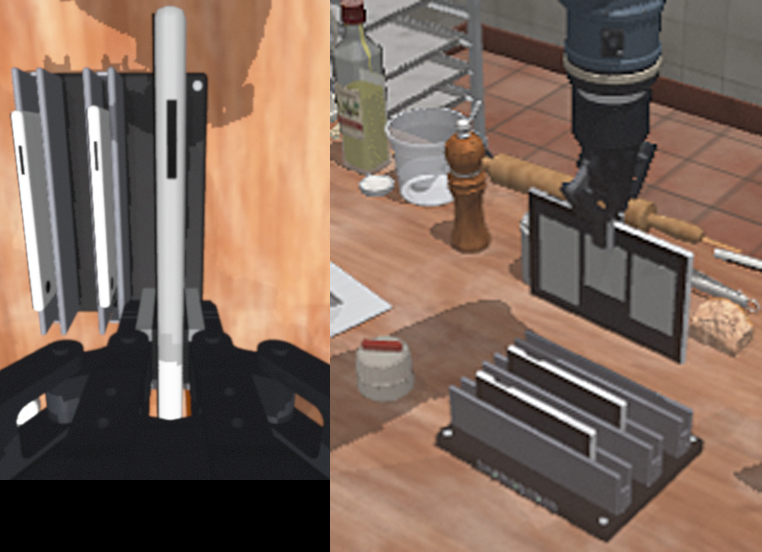

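The tablet is lifted clear, hanging plumb, with both handhelds still seated. In the right panel the screen corners are (530,190), (691,253), (683,360), (531,293). Next I carry it towards the stand.

```bash
python3 -m handwheel '[[[0,0.3,0.4],[0,0,0]],[[-0.1,0.9,0.8],[0,0,-0.1]],[[-0.2,1.8,1.2],[0,0,-0.2]],[[-0.3,2.9,1.2],[0,0,-0.3]],[[-0.4,4.1,1.2],[0,0,-0.4]],[[-0.5,5.3,1.2],[0,0,-0.5]],[[-0.6,6.5,1.2],[0,0,-0.6]],[[-0.7,7.7,1.2],[0,0,-0.7]],[[-0.8,8.9,1.2],[0,0,-0.8]],[[-0.9,10.1,1.2],[0,0,-0.9]],[[-1,11.3,1.2],[0,0,-1]],[[-1.1,12.5,1.2],[0,0,-1.1]],[[-1.2,13.7,1.2],[0,0,-1.2]],[[-1.3,14.8,1.2],[0,0,-1.3]],[[-1.4,15.7,1.2],[0,0,-1.4]],[[-1.5,16.3,1.2],[0,0,-1.45]],[[-1.5,16.6,1.2],[0,0,-1.45]],[[-1.5,16.6,1.2],[0,0,-1.45]],[[-1.5,16.6,1.2],[0,0,-1.45]],[[-1.5,16.6,1.2],[0,0,-1.45]]]'
python3 - <<'E'
from h import *
import pickle
s=r.sense(); C=cam("wrist"); snap("wrist","w4"); snap("scene","s4"); pickle.dump((C,s),open("w4.pkl","wb"))
cv2.imwrite("pics/w4v.png",cv2.resize(cv2.imread("pics/w4_raw.png"),(800,600)))
E
```

```text
time_s: 6.28
ee_pos: [0.5306, 0.1982, 0.293]
tool_rot: [0.776, 0.631, -0.0, 0.0]
contact_force: [0.3, -0.1, -3.0]
finger_gap: 0.101
grasp_force: 27.6
```

View pics/w4v.png

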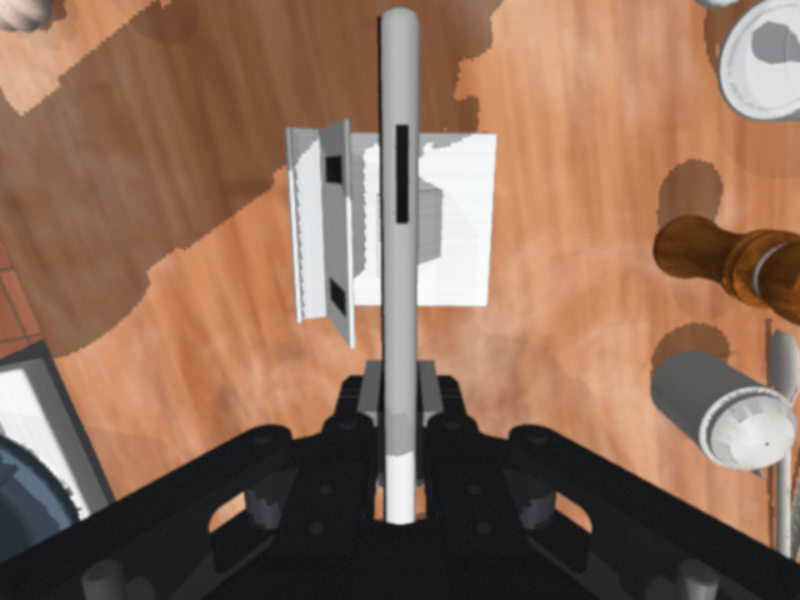

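Wrist view: foot rear corners (497,134) and (487,306), backrest top (347,120)–(353,346), lip (288,127)–(299,321). I'll fit the stand and the held tablet together.

```bash
cat > plan.py <<'E'
from fit import *
import pickle
from scipy.spatial.transform import Rotation as Ro
def px(l,s,x0,y0): return (np.array(l,float)+.5)/s-.5+[x0,y0]
C4,s4=pickle.load(open("w4.pkl","rb")); C3,s3=pickle.load(open("w3.pkl","rb"))
Pw=px([(497,134),(487,306),(347,120),(353,346),(289,127),(300,321)],1.25,0,0)
mw=[(107,75,2),(107,-75,2),(-7.6,75,115.2),(-7.6,-75,115.2),(-53,75,57),(-53,-75,57)]
a,ra=fit("wrist",mw,Pw,[.51,.226,-.2],C4); print("wrist",a.round(4)); print(ra.tolist())
# tablet in tool: tool x=tablet y(+), tool z=-tablet z
sc=cam("scene")
Ps=px([(530,190),(691,253),(683,360),(531,293)],2.4,230-330/2.4,110)
R3=Ro.from_quat(s3['tool_rot']).as_matrix()
def tab(p):
    yy,zz=p[0],p[1]; rt=Ro.from_rotvec([0,p[3],p[2]]).as_matrix()  # small
    c=np.array([[-.0045,.1025,.135],[-.0045,-.1025,.135],[-.0045,-.1025,0],[-.0045,.1025,0]])
    t=np.c_[c[:,1]+yy, c[:,0], -(c[:,2]-.135)-zz]  # tool frame
    cr,sr=np.cos(p[2]),np.sin(p[2]); t=np.c_[cr*t[:,0]-sr*t[:,2],t[:,1],sr*t[:,0]+cr*t[:,2]]
    W=t@R3.T+s3['ee_pos']+[p[3],0,0]
    return (proj("scene",W,sc)-Ps).ravel()
q=least_squares(tab,[0,.012,0,0]);print("tablet y off,top above tcp,roll,dx",q.x.round(4),q.fun.round(1))
for C,s,u,v in((C3,s3,322,8),(C4,s4,(400+.5)/1.25-.5,10/1.25)):
    o=onz("wrist",u,v,s['ee_pos'][2]+.012,C); R=Ro.from_quat(s['tool_rot']).as_matrix(); print("far end tool",R.T@(o-s['ee_pos']))
E
python3 plan.py
```

```text
wrist [ 0.5105  0.2271 -0.2122]
[[0.3, -0.5], [-0.3, -0.6], [-1.3, -1.8], [-1.9, 3.0], [2.1, -1.0], [1.6, 1.4]]
tablet y off,top above tcp,roll,dx [ 0.0138 -0.004   0.0103  0.0227] [ 0.  -0.5 -0.6 -0.1 -0.   0.6  0.7 -0. ]
far end tool [ 0.10148767  0.00073285 -0.01198717]
far end tool [ 0.10154312  0.00026839 -0.01201814]
```

```bash
cat > tgt.py <<'E'
from h import *
from scipy.spatial.transform import Rotation as Ro
def target(up,gap,yo=0.,top=.0122,st=(.510,.2267,-.206)):
    Rs=Ro.from_euler('z',st[2]).as_matrix()
    seat=np.array([st[0],st[1],0])+Rs@[-.035,0,.04]
    Rt=Rs@Ro.from_euler('y',20,degrees=True).as_matrix()
    p=seat+Rt@[-.0045-gap,0,up]+Rt@[0,-yo,.135-top]
    Rtool=np.c_[Rt[:,1],Rt[:,0],-Rt[:,2]]
    return p,Rtool,Rt
def delta(up,gap,**k):
    s=r.sense(); p,R,Rt=target(up,gap,**k); R0=Ro.from_quat(s['tool_rot']).as_matrix()
    rv=Ro.from_matrix(R@R0.T).as_rotvec(degrees=True)
    return ((p-s['ee_pos'])/.025).round(2),(rv/6).round(2),p.round(4)
E
python3 -c "
from tgt import *
for u,g in((.14,.005),(.04,.005),(.01,.005),(0,.005),(0,0)): print(u,g,*delta(u,g))
print(target(0,0)[2].round(3))"
```

```text
0.14 0.005 [ 0.97  0.77 -0.11] [ 0.68  3.26 -0.01] [0.555  0.2173 0.2902]
0.04 0.005 [-0.37  1.05 -3.87] [ 0.68  3.26 -0.01] [0.5215 0.2243 0.1962]
0.01 0.005 [-0.77  1.13 -5.  ] [ 0.68  3.26 -0.01] [0.5115 0.2264 0.168 ]
0 0.005 [-0.9   1.16 -5.37] [ 0.68  3.26 -0.01] [0.5081 0.2271 0.1586]
0 0 [-0.72  1.12 -5.44] [ 0.68  3.26 -0.01] [0.5127 0.2261 0.1569]
[[ 0.92   0.205  0.335]
 [-0.192  0.979 -0.07 ]
 [-0.342  0.     0.94 ]]
```

```bash
python3 -m handwheel '[[[0.2,0.2,0],[0.1,0.5,0]],[[0.4,0.4,0],[0.25,1.2,0]],[[0.6,0.5,0],[0.4,1.9,0]],[[0.8,0.6,0],[0.55,2.6,0]],[[0.97,0.77,-0.1],[0.68,3.1,0]],[[0.97,0.77,-0.1],[0.68,3.26,0]],[[0.9,0.79,-0.3],[0.68,3.26,0]],[[0.77,0.81,-0.67],[0.68,3.26,0]],[[0.5,0.87,-1.42],[0.68,3.26,0]],[[0.23,0.92,-2.18],[0.68,3.26,0]],[[-0.04,0.98,-2.93],[0.68,3.26,0]],[[-0.26,1.03,-3.56],[0.68,3.26,0]],[[-0.37,1.05,-3.87],[0.68,3.26,0]],[[-0.37,1.05,-3.87],[0.68,3.26,0]],[[-0.37,1.05,-3.87],[0.68,3.26,0]],[[-0.37,1.05,-3.87],[0.68,3.26,0]]]'
python3 - <<'E'
from tgt import *
snap("side","d5"); snap("scene","s5"); snap("wrist","w5")
a=cv2.imread("pics/s5_raw.png")[150:280,160:300]; b=cv2.imread("pics/d5_raw.png")[140:270,210:350]
m=np.hstack([cv2.resize(a,None,fx=2.8,fy=2.8,interpolation=2),cv2.resize(b,None,fx=2.8,fy=2.8,interpolation=2)]);print(m.shape);cv2.imwrite("pics/m5.png",m)
for u,g in((.01,.005),(0,.005),(0,0)): print(u,g,*delta(u,g))
E
```

```text
time_s: 7.72
ee_pos: [0.5219, 0.2249, 0.1968]
tool_rot: [0.764, 0.622, -0.109, -0.135]
contact_force: [0.1, -0.4, -3.3]
finger_gap: 0.101
grasp_force: 27.8
(364, 784, 3)
0.01 0.005 [-0.41  0.05 -1.14] [-0.01  0.01 -0.01] [0.5115 0.2264 0.168 ]
0 0.005 [-0.55  0.08 -1.52] [-0.01  0.01 -0.01] [0.5081 0.2271 0.1586]
0 0 [-0.36  0.04 -1.59] [-0.01  0.01 -0.01] [0.5127 0.2261 0.1569]
```

View pics/m5.png

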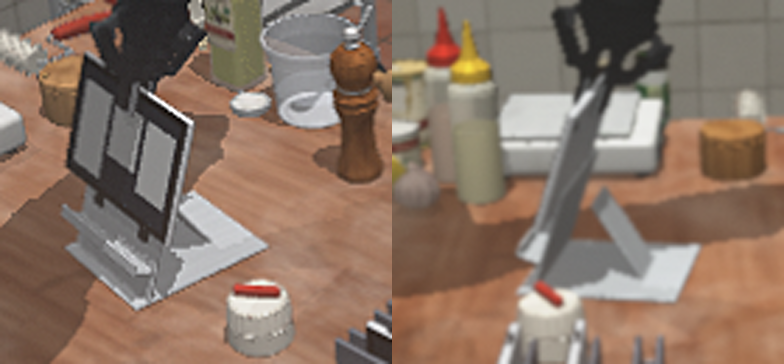

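The tilted tablet sits parallel to and just in front of the backrest, above the ledge and behind the lip. Now I lower it in small steps.

```bash
python3 -m handwheel '[[[-0.1,0.01,-0.3],[0,0,0]],[[-0.25,0.03,-0.7],[0,0,0]],[[-0.38,0.05,-1.05],[0,0,0]],[[-0.43,0.06,-1.2],[0,0,0]],[[-0.43,0.06,-1.2],[0,0,0]],[[-0.43,0.06,-1.2],[0,0,0]]]'
python3 -m handwheel '[[[-0.03,0.01,-0.08],[0,0,0]],[[-0.06,0.01,-0.16],[0,0,0]],[[-0.06,0.01,-0.16],[0,0,0]],[[-0.06,0.01,-0.16],[0,0,0]]]'
python3 -m handwheel '[[[-0.01,0,-0.04],[0,0,0]],[[-0.03,0,-0.08],[0,0,0]],[[-0.03,0,-0.08],[0,0,0]],[[-0.03,0,-0.08],[0,0,0]]]'
```

```text
time_s: 8.37
ee_pos: [0.5107, 0.2268, 0.1665]
tool_rot: [0.764, 0.622, -0.109, -0.135]
contact_force: [-0.3, 0.2, -2.5]
finger_gap: 0.104
grasp_force: 27.8
time_s: 8.7
ee_pos: [0.509, 0.227, 0.1621]
tool_rot: [0.764, 0.622, -0.109, -0.135]
contact_force: [0.2, -0.6, -2.3]
finger_gap: 0.102
grasp_force: 27.8
time_s: 9.03
ee_pos: [0.5082, 0.227, 0.16]
tool_rot: [0.764, 0.622, -0.109, -0.135]
contact_force: [-0.6, -0.3, -2.5]
finger_gap: 0.103
grasp_force: 27.8
```

```bash
python3 -m handwheel '[[[-0.01,0,-0.03],[0,0,0]],[[-0.02,0,-0.05],[0,0,0]],[[-0.02,0,-0.05],[0,0,0]],[[-0.02,0,-0.05],[0,0,0]]]'
python3 -m handwheel '[[[-0.01,0,-0.03],[0,0,0]],[[-0.02,0,-0.05],[0,0,0]],[[-0.02,0,-0.05],[0,0,0]],[[-0.02,0,-0.05],[0,0,0]]]'
```

```text
time_s: 9.37
ee_pos: [0.5077, 0.227, 0.1588]
tool_rot: [0.764, 0.622, -0.109, -0.135]
contact_force: [-0.2, 0.0, -2.7]
finger_gap: 0.104
grasp_force: 27.9
time_s: 9.7
ee_pos: [0.5078, 0.2269, 0.1586]
tool_rot: [0.764, 0.622, -0.109, -0.134]
contact_force: [1.8, -4.7, 10.8]
finger_gap: 0.097
grasp_force: 30.0
```

The ledge contact came at the predicted height. I'll ease off about 0.7 mm and move back to the backrest.

```bash
python3 -m handwheel '[[[0.01,0,0.03],[0,0,0]],[[0.05,-0.01,0.01],[0,0,0]],[[0.1,-0.02,-0.01],[0,0,0]],[[0.13,-0.03,-0.02],[0,0,0]],[[0.13,-0.03,-0.02],[0,0,0]],[[0.13,-0.03,-0.02],[0,0,0]]]'
python3 -m handwheel '[[[0.03,-0.01,-0.01],[0,0,0]],[[0.05,-0.01,-0.02],[0,0,0]],[[0.05,-0.01,-0.02],[0,0,0]],[[0.05,-0.01,-0.02],[0,0,0]]]'
```

```text
time_s: 10.2
ee_pos: [0.5107, 0.2264, 0.1575]
tool_rot: [0.764, 0.622, -0.109, -0.135]
contact_force: [0.9, -0.9, 7.8]
finger_gap: 0.098
grasp_force: 29.3
time_s: 10.53
ee_pos: [0.5116, 0.2262, 0.1573]
tool_rot: [0.764, 0.622, -0.109, -0.135]
contact_force: [-0.9, -0.6, 10.5]
finger_gap: 0.097
grasp_force: 30.1
```

```bash
python3 -m handwheel '[[[0.03,-0.01,0],[0,0,0]],[[0.06,-0.01,-0.01],[0,0,0]],[[0.06,-0.01,-0.01],[0,0,0]],[[0.06,-0.01,-0.01],[0,0,0]]]'
python3 -m handwheel '[[[0.03,-0.01,0],[0,0,0]],[[0.06,-0.01,-0.01],[0,0,0]],[[0.06,-0.01,-0.01],[0,0,0]],[[0.06,-0.01,-0.01],[0,0,0]]]'
python3 - <<'E'
from h import *
snap("side","d6"); snap("scene","s6"); 
a=cv2.imread("pics/s6_raw.png")[150:280,160:300]; b=cv2.imread("pics/d6_raw.png")[170:260,240:340]
m=np.hstack([cv2.resize(a,(364,338),interpolation=2),cv2.resize(b,(436,338*436*90//(436*90)),interpolation=2)]);print(m.shape);cv2.imwrite("pics/m6.png",m)
E
```

```text
time_s: 10.87
ee_pos: [0.5125, 0.226, 0.1569]
tool_rot: [0.764, 0.622, -0.11, -0.135]
contact_force: [-5.1, 1.2, 11.9]
finger_gap: 0.099
grasp_force: 29.7
time_s: 11.2
ee_pos: [0.513, 0.2259, 0.1568]
tool_rot: [0.764, 0.622, -0.11, -0.136]
contact_force: [-12.3, 1.9, 15.5]
finger_gap: 0.104
grasp_force: 31.4
(338, 800, 3)
```

View pics/m6.png

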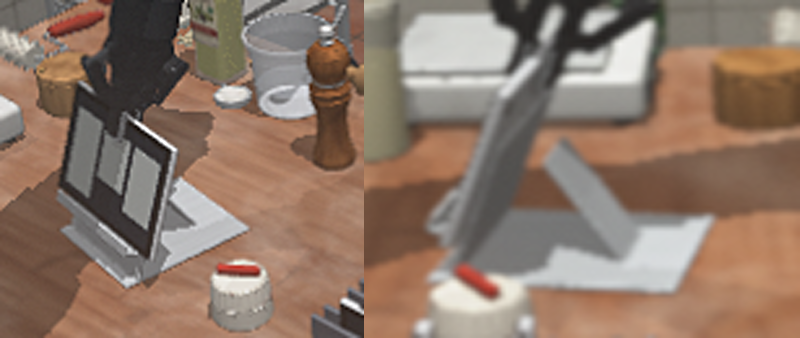

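The tablet is seated: on the ledge behind the lip, back against the backrest, and the pose matches the predicted one. I'll relieve the press and open the fingers gently.

```bash
python3 -m handwheel '[[[-0.03,0.01,0.01],[0,0,0]],[[-0.03,0.01,0.01],[0,0,0]],[[-0.03,0.01,0.01],[0,0,0]]]' 8.6
python3 -m handwheel '[[[0,0,0],[0,0,0]],[[0,0,0],[0,0,0]],[[0,0,0],[0,0,0]]]' 11
python3 -m handwheel '[[[0,0,0],[0,0,0]],[[0,0,0],[0,0,0]],[[0,0,0],[0,0,0]],[[0,0,0],[0,0,0]],[[0,0,0],[0,0,0]]]' 30
```

```text
time_s: 11.55
ee_pos: [0.5129, 0.226, 0.1568]
tool_rot: [0.764, 0.622, -0.11, -0.136]
contact_force: [-7.8, 0.7, 10.9]
finger_gap: 0.102
grasp_force: 24.8
time_s: 11.8
ee_pos: [0.5136, 0.2259, 0.1564]
tool_rot: [0.764, 0.622, -0.11, -0.135]
contact_force: [-4.2, 1.1, 6.0]
finger_gap: 0.128
grasp_force: 3.0
time_s: 12.22
ee_pos: [0.5141, 0.2257, 0.1562]
tool_rot: [0.764, 0.622, -0.109, -0.135]
contact_force: [-0.1, -0.7, -1.2]
finger_gap: 0.351
grasp_force: 0.0
```

Released. I'll retreat along the slope (0.335, −0.07, 0.94).

```bash
python3 -m handwheel '[[[0.1,-0.02,0.28],[0,0,0]],[[0.25,-0.05,0.7],[0,0,0]],[[0.5,-0.1,1.4],[0,0,0]],[[0.8,-0.17,2.25],[0,0,0]],[[1.1,-0.23,3.1],[0,0,0]],[[1.4,-0.29,3.9],[0,0,0]],[[1.4,-0.29,3.9],[0,0,0]],[[1.4,-0.29,3.9],[0,0,0]]]'
python3 - <<'E'
from h import *
for n,f in(("side","d7"),("scene","s7")): snap(n,f)
a=cv2.imread("pics/s7_raw.png")[150:340,160:400]; b=cv2.imread("pics/d7_raw.png")[170:340,220:340]
m=np.hstack([cv2.resize(a,(504,400),interpolation=2),cv2.resize(b,(282,400),interpolation=2)]);cv2.imwrite("pics/m7.png",m)
E
```

```text
time_s: 12.88
ee_pos: [0.5499, 0.2185, 0.2545]
tool_rot: [0.764, 0.622, -0.108, -0.134]
contact_force: [-1.0, 0.7, -0.9]
finger_gap: 0.352
grasp_force: 0.0
```

View pics/m7.png

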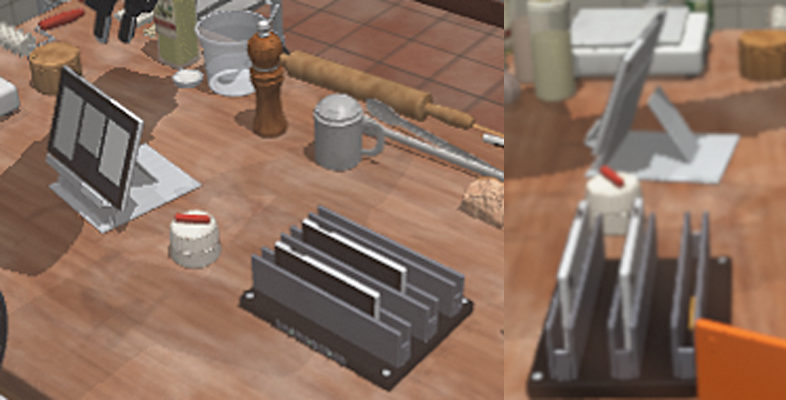

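The tablet leans on the stand with its screen out, and the handhelds, timer and dredger are untouched. A quick check of centring: top corners at crop (61,66) and (142,106), bottom right at (127,209).

Run:
```python
from tgt import *
p,R,Rt=target(0,0); o=p-Rt@[0,0,.135-.0122]
for c in([-.0045,.1025,.135],[.0045,-.1025,.135],[-.0045,-.1025,0],[-.0045,.1025,0]):
    q=proj("scene",o+Rt@c)[0]; print(((q+.5-[160,150])*[2.1,400/190]).round(1))
print(r.sense()['time_s']); r.close_job()
```

```text
[61.1 64.6]
[145.6 120.5]
[121.9 212.6]
[ 46.7 150.7]
12.9833
the job is handed in; nothing more can be done
```

I set the tablet on the stand, leaning on the backrest with its screen out, and handed the job in at 13.0 s (grip about 31 N at most in the readings, handhelds still in their slots); centring is only roughly confirmed, because in the last check, run in the same script as the hand-in, the two left corners matched the predicted seat but the right-hand corners I read by eye were off by up to about 7 camera pixels.

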